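# Close a cell contact jig onto its set mark from the open side

## Task

Load the battery cell into the contact jig for testing: draw the jaw back by its drive post, lay the cell flat in the two saddles between the contacts, then push the jaw up by the post until the cell has pressed the sprung contact in to its set mark, 2 mm. The post has play in the jaw, so come up to the mark slowly from the open side only, never run the sprung contact to twice that travel, and leave the post with its play still taken up towards the cell.

Things in the scene. Friction and masses are not known exactly. Their poses are not given: they have to be found in the camera images.
- jig: Fixed aluminium contact jig, base 96 x 300 x 14 mm. Origin: underside centre, on the worktop; local +y = closing direction, z up. On its middle line, by growing y: rear stop, movable jaw (steel block 70 x 60 mm, top 64 mm up) with contact pin, two grey saddles, tail block (46 x 30 mm, y 95 to 125 mm, top 68 mm up) with the sprung contact. Contact line 50 mm above the worktop.
- saddle (a point): Seat for the cell: midway between the two saddles, on their floor, 43 mm above the worktop; axes as the jig's. The cell lies along y with its origin here within a few mm. Saddles 6 mm thick, centred 18 mm either side along y: 30 mm clear between them for the fingers (a rail lies 19 mm lower). Slot 17 mm wide; lips 4 mm high, flared up to 9 mm above the floor.
- cell: Loose battery cell, 14 x 51 x 14 mm, about 24 g, lying on a 3 mm light mat on the worktop; it collides as a box 14 x 50 x 14 mm, so it does not roll. Origin: centre of its underside; y is its length. Take it across the 14 mm. Either end may face either contact.
- jaw (a joint): Slide of the movable jaw along the jig's +y, m: 0 fully open at the rear stop, 0.080 far end. Gap between the jaw's contact and the relaxed sprung contact = 97 mm - value. Starts too narrow for the cell (gap 22 to 42 mm). Drags with about 9 N of dry friction both ways and stays where it is left.
- jaw_tip (a point): Centre of the flat end (11 mm across) of the jaw's contact pin, 50 mm above the worktop.
- drive_post (a joint): Play of the drive post in the jaw along the jig's +y, m: 0 the post bears on the rear of its slot (pulling the jaw open), 0.008 on the front (pushing it closed); between, it slides alone with about 1 N. Starts anywhere. 'Play taken up towards the cell' means a value close to 0.008.
- post_grip (a point): Grip point of the drive post, a dark ribbed upright bar on the jaw, 22 mm (jig x) by 14 mm (jig y), 64 to 102 mm above the worktop. This point is on its middle, 90 mm above the worktop; the slot's frame on the jaw's top ends 23 mm below it. Moves with the post.
- sprung_contact (a joint): Travel of the sprung contact into the tail block along the jig's +y, m: 0 relaxed, stop at 0.006, set mark 0.002. Spring 2 N/mm, 1 N preload: 5 N at the mark (about 14 N at the post while pushing, with the jaw's drag), 9 N at 0.004. Its index arm meets the longest line on the tail block's white top plate at the set mark.
- sprung_tip (a point): Centre of the flat face (13 mm across) of the sprung contact, 50 mm above the worktop; relaxed it stands 26.5 mm beyond the saddle point along the jig's y. It moves with the contact.

How it is judged (in metres and radians):
On the way, in this order (a step that is already met when the one before it is completed fails the run):
1. the jaw is drawn back so that the cell fits: gap over 53 mm (value of joint jaw below 0.044 m), for 0.2 s.
2. the cell lies in the saddles, let go, with the sprung contact relaxed (z of cell in the frame of saddle between -0.003 and 0.003 m and horizontal distance between cell and saddle below 0.01 m and angle between the y axis of cell and the y axis of jig, either way round below 0.12 rad and contact force between the fingers and cell below 0.1 N and value of joint sprung_contact below 0.0007 m), for 0.2 s.
At the end, for the whole second after the job is handed in: The cell lies flat in both saddles (underside within 3 mm of their floor, centre within 10 mm of the saddle point, in line within 0.12 rad), the sprung contact is pressed in 2 mm +- 0.75 mm, and the drive post's play is taken up towards the cell (over 6 mm of its 8 mm) (z of cell in the frame of saddle between -0.003 and 0.003 m and horizontal distance between cell and saddle below 0.01 m and angle between the y axis of cell and the y axis of jig, either way round below 0.12 rad and value of joint sprung_contact between 0.00125 and 0.00275 m and value of joint drive_post above 0.006 m); the robot touches nothing.
It fails at once if the sprung contact was run to 4 mm or more, twice the set mark (value of joint sprung_contact above 0.004 m).
It also fails if it takes over 72 s, if anything falls off the work surface, if the arm or the gripper's body presses on something with over 40 N, if the wrist force passes 120 N, or if a joint passes its speed limit or range.

## Robot

A 6-joint arm with a two-finger parallel gripper is mounted at the origin on a cart in front of the work surface, level with it; the furniture and walls round the work are solid. World frame = base frame: x ahead of the robot, y to its left, z up, the work surface at z = 0. Lengths are in mm, angles in rad, forces in N, time in s.
With the tool pointing down it reaches from about 350 to 775 mm from the base axis. Payload 7.3 kg.
Tool frame: the origin (TCP) lies on the front face of the gripper's body, between the roots of the fingers; the fingertips stand 66 mm ahead of it and the grasp point (between the pads) lies 47 mm ahead of it (bot.tip_extent is the distance from the TCP to the fingertips, in mm); z points along the fingers, y is the line along which they close (so a half turn about z gives the same grasp; the last joint's range is limited). The gripper opens to 92 mm and grips with 3 to 60 N. Pads are 19 mm wide; open, the fingers measure 130 mm over their backs; the gripper's body (75 mm by 190 mm) begins 47 mm behind the grasp point.
Start: joints at [-1.415, 0.342, 1.524, -0, 1.275, -0.146], TCP at [156.072, -501.278, 292.241] pointing down, gripper open.
Joint ranges: [-2.53, 2.53], [-0.77, 2.02], [0.04, 2.7], [-1, 4.14], [0.28, 2.66], [-3.11, 3.11]. Speed limits (rad/s): [2.57, 2.57, 3.14, 3.14, 3.14, 3.14].

## Interface

Orientations are given as [roll, pitch, yaw] about the fixed x, y, z axes, in that order (R = Rz(yaw) Ry(pitch) Rx(roll)).
In Python, from plant import readout, viewer, order, bot gives the robot as it stands.
- The arm moves only by the shell command python3 -m creep 'ROWS'. ROWS is text: rows parted by semicolons, each of 7 numbers parted by spaces: the shift along the world's x, y, z in m, then the turn, a rotation vector about the world's x, y, z in rad, then the opening in per cent of the stroke, from 0 (shut) to 100 (fully open). A call has 1 to 8 rows; each row shifts and turns the commanded pose from where the row before left it; what a row does not reach is not made up. A row lasts 1/12 s, in which the tool goes at most 41.7 mm and 7.16 degrees, less where a joint would pass 70% of its speed; a pose out of reach is approached as far as the arm can. A call is refused whole if a number of a shift passes 0.0417 or a number of a turn 0.125, either way. A call with a gripper value outside its range is refused whole. The fingers move at their own pace and stop on an object; the grip force is fixed at half the most. Time passes only in rows, so rows that do not move let the fingers close. It gives the time, the measured TCP pose, the force, the opening and the grip force at its end, in the units of the state.
- readout.get_obs(): the state, without advancing time (a new reading comes with each control period).
- viewer.capture(name): name is "scene" or "top" or "wrist"; returns the picture (384x512x3 uint8, red, green, blue); there is no depth.
- viewer.camera_info(name): a dict with "fx", "fy", "cx", "cy" (pixels), "D" ([k1, k2, p1, p2, k3] as OpenCV has them; the pictures are not rectified), "origin" and "rotation" of the camera in the world. Camera axes: x right, y up, looking along -z (the intrinsics and any distortion apply to the point x, -y, -z); pixel columns grow to the right and rows downward; lengths in mm; the calibration is good to about 2 mm. A picture is of the moment at which its call begins: read the wrist's pose just before it. camera_info takes no time and is no camera call; for the wrist camera it gives the pose at the moment of the call.
- order.close_job(): hands the job in; it is judged then, once.
The state is a dict: "time": time; "joint_positions": joint angles; "dq": joint speeds; "tau": joint torques, N m; "tool_pos": TCP position; "tcp_rot": TCP orientation; "contact_force": force on the tool from outside, world axes, zero at the start; "moment": the same for the moment, N m; "grip_width": finger opening in mm; "finger_force": force on a finger pad.
Only numpy, scipy, OpenCV 4.12 (cv2) and the standard library are available. Lean on these libraries where they do the work, as an engineer would, in place of code of your own. Each camera call takes 0.05 s, during which the arm holds its last target. There are 200 camera calls.

## Working session

There is one attempt and no reset: what is moved stays moved. The work goes in short steps, Python scripts to look and compute and a shell command to move; the robot and the scene stay as the last step left them, time stands still between calls to the robot, and variables do not carry over. Pictures are saved under pics/ and viewed, at most 10 in all, crops included, and the job is handed in when it is done.

```bash
mkdir -p pics; ls
python3 - <<'E'
from plant import readout, viewer, order, bot
import cv2, numpy as np
o=readout.get_obs(); print({k:np.round(v,3).tolist() for k,v in o.items()})
for n in ("scene","top","wrist"):
    im=viewer.capture(n); cv2.imwrite(f"pics/{n}0.png",im[:,:,::-1])
    c=viewer.camera_info(n); print(n,{k:np.round(v,4).tolist() for k,v in c.items()})
a=cv2.imread("pics/top0.png");b=cv2.imread("pics/scene0.png")
E
```

```text
pics
{'time': 0.0, 'joint_positions': [-1.415, 0.343, 1.525, -0.0, 1.275, -0.146], 'dq': [0.001, -0.003, -0.001, 0.001, 0.001, 0.0], 'tau': [0.003, -43.123, -24.422, 0.072, 0.056, -0.0], 'tool_pos': [156.001, -500.975, 291.522], 'tcp_rot': [-3.14, -0.0, 0.302], 'contact_force': [0.795, -0.72, -0.501], 'moment': [0.074, -0.031, -0.019], 'finger_force': 0.0, 'grip_width': 91.712}
scene {'fx': 398.0212, 'fy': 398.0212, 'cx': 262.7775, 'cy': 194.5132, 'D': [-0.1273, 0.0, 0.0, 0.0, 0.0], 'origin': [159.4141, 598.9149, 723.1578], 'rotation': [0.8728, 0.0162, -2.6999]}
top {'fx': 379.6698, 'fy': 379.6698, 'cx': 255.386, 'cy': 189.5382, 'D': [-0.1297, 0.0, 0.0, 0.0, 0.0], 'origin': [393.6526, -114.9881, 1045.473], 'rotation': [0.118, 0.0309, -1.5495]}
wrist {'fx': 327.9282, 'fy': 327.9282, 'cx': 256.8979, 'cy': 187.6651, 'D': [0.0015, 0.0, 0.0, 0.0, 0.0], 'origin': [227.1675, -479.2025, 385.2694], 'rotation': [-0.279, 0.0011, -1.2679]}
```

View pics/top0.png

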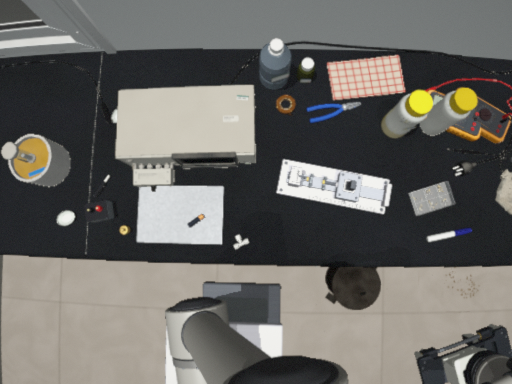

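View pics/scene0.png

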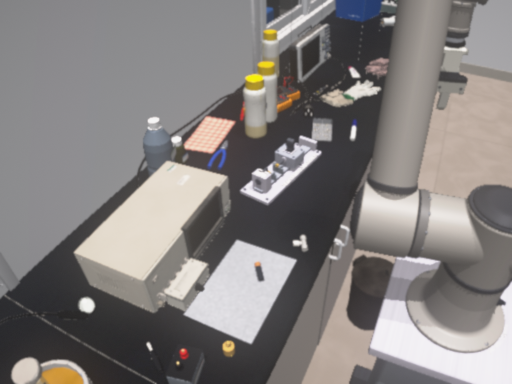

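The top view shows the jig at about (335,187), with the tail block at left (297,176) and the post at (349,186). The cell is on the mat at about (197,220). The scene view agrees: cell at (259,270), post at (290,147).

```bash
cat > h.py <<'E'
import cv2, numpy as np
from scipy.spatial.transform import Rotation as R
from plant import readout, viewer, order, bot
def cam(n):
    c=viewer.camera_info(n); K=np.array([[c['fx'],0,c['cx']],[0,c['fy'],c['cy']],[0,0,1]])
    return K,np.array(c['D']),np.array(c['origin']),R.from_euler('xyz',c['rotation']).as_matrix()
def ray(C,px):
    K,D,o,M=C; u=cv2.undistortPoints(np.array(px,float).reshape(-1,1,2),K,D).reshape(-1,2)
    d=np.c_[u[:,0],-u[:,1],-np.ones(len(u))]@M.T
    return o,d/np.linalg.norm(d,axis=1)[:,None]
def onz(C,px,z):
    o,d=ray(C,px); return o+d*((z-o[2])/d[:,2])[:,None]
def proj(C,P):
    K,D,o,M=C; p=(np.atleast_2d(P)-o)@M; p=p*[1,-1,-1]
    return cv2.projectPoints(p,np.zeros(3),np.zeros(3),K,D)[0].reshape(-1,2)
def crop(im,x,y,w,h,s,name):
    cv2.imwrite(name,cv2.resize(im[y:y+h,x:x+w],None,fx=s,fy=s,interpolation=cv2.INTER_CUBIC))
E
python3 - <<'E'
from h import *
a=cv2.imread("pics/top0.png"); 
j=cv2.resize(a[155:218,270:398],None,fx=6,fy=6,interpolation=cv2.INTER_CUBIC)
k=cv2.resize(a[205:235,170:298],None,fx=6,fy=6,interpolation=cv2.INTER_CUBIC)
cv2.imwrite("pics/c1.png",np.vstack([j,k]))
C=cam("top")
g=cv2.cvtColor(a,cv2.COLOR_BGR2GRAY)
# jig base
m=((g>110).astype(np.uint8)); n,l,s,c=cv2.connectedComponentsWithStats(m)
i=l[205,300] if l[205,300] else l[200,340]
print(s[i]); q=cv2.convexHull(np.argwhere(l==i)[:,::-1].astype(np.float32)); 
r=cv2.boxPoints(cv2.minAreaRect(q)); print(r, onz(C,r,14))
# cell : dark/orange on mat
sub=np.zeros_like(g); sub[208:232,182:212]=g[208:232,182:212]<130; sub[208:232,182:212]|=(cv2.cvtColor(a,cv2.COLOR_BGR2HSV)[208:232,182:212,1]>120)
q=np.argwhere(sub)[:,::-1].astype(np.float32); r=cv2.minAreaRect(q); print(r,len(q)); b=cv2.boxPoints(r); print(onz(C,b,13)); print(onz(C,[r[0]],13))
E
```

```text
[ 276  159  116   55 3930]
[[275.46393 192.9341 ]
 [282.34656 157.83266]
 [393.391   179.60606]
 [386.50836 214.7075 ]] [[ 506.93147915 -135.52042147   14.        ]
 [ 604.79982217 -153.10338187   14.        ]
 [ 549.66995389 -461.42118603   14.        ]
 [ 452.406843   -440.23659946   14.        ]]
((195.36485290527344, 220.310791015625), (4.649905681610107, 17.437145233154297), 54.46232223510742) 77
[[418.43321021 105.26681173  13.        ]
 [447.09379527  66.9435216   13.        ]
 [436.90238081  59.10480469  13.        ]
 [408.28312091  97.37004054  13.        ]]
[[427.68200409  82.15465671  13.        ]]
```

View pics/c1.png

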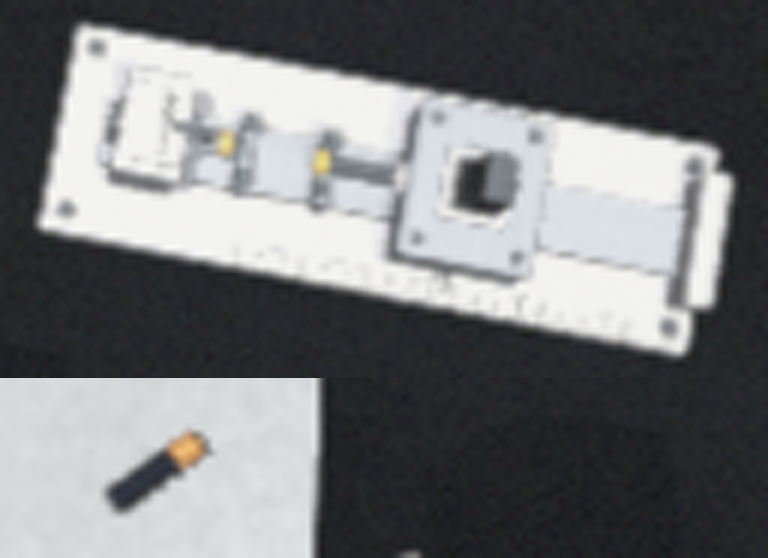

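The zoomed view shows base corners at crop px (78,22), (718,145), (690,355) and (38,230). The yellow tips are at (228,143) and (322,161), the post top at (500,180), and the cell runs from (112,495) to (205,440).

Run:
```python
from h import *
C=cam("top")
f=lambda p:(np.array(p,float)+.5)/6-.5+[270,155]
b=onz(C,f([(78,22),(718,145),(690,355),(38,230)]),14)[:,:2]; print(b.round(1))
print('len',np.linalg.norm(b[0]-b[1]),np.linalg.norm(b[3]-b[2]),np.linalg.norm(b[0]-b[3]),np.linalg.norm(b[1]-b[2]))
c=b.mean(0); yv=(b[0]-b[1])+(b[3]-b[2]); t=np.arctan2(-yv[0],yv[1]); print('centre',c,'yaw',t)
print('tips',onz(C,f([(228,143),(322,161)]),50)); print('post top',onz(C,f([(500,180)]),102))
g=lambda p:(np.array(p,float)+.5-[0,378])/6-.5+[170,205]
e=onz(C,g([(112,497),(205,440)]),10); print('cell',e,e.mean(0),np.linalg.norm(e[0]-e[1]),np.arctan2(-(e[1]-e[0])[0],(e[1]-e[0])[1]))
```

```text
[[ 603.6 -153.8]
 [ 551.8 -449.7]
 [ 455.  -434.9]
 [ 507.  -136.8]]
len 300.4780889840016 302.6496168665307 98.1213549935931 98.01340379486923
centre [ 529.35541896 -293.79264935] yaw -0.17305373238004237
tips [[ 543.12249347 -219.22129145   50.        ]
 [ 535.84812303 -260.76286621   50.        ]]
post top [[ 521.76006423 -327.9678936   102.        ]]
cell [[416.04627956 102.09958272  10.        ]
 [443.11089773  59.99179486  10.        ]] [429.57858865  81.04568879  10.        ] 50.055562689332724 -2.570333720199379
```

```bash
python3 -m creep '0.033 0.0155 0 0 0 -0.119 100;0.033 0.0155 0 0 0 -0.119 100;0.033 0.0155 0 0 0 -0.119 100;0.033 0.0155 0 0 0 -0.118 100;0.033 0.0155 0 0 0 0 100;0.033 0.0155 0 0 0 0 100;0.033 0.0155 0 0 0 0 100;0.033 0.0155 0 0 0 0 100'; python3 -m creep '0.034 0.0165 -0.01 0 0 0 100;0.034 0.0165 -0.01 0 0 0 100;0.034 0.0165 -0.01 0 0 0 100;0 0 0 0 0 0 100;0 0 0 0 0 0 100'
python3 - <<'E'
from h import *
C=cam("wrist"); im=viewer.capture("wrist")[:,:,::-1].copy(); cv2.imwrite("pics/w1.png",im)
o=readout.get_obs(); print(o['time'],o['tool_pos'],o['tcp_rot'])
v=im.copy(); p=proj(C,[[522,-328,102],[529.4-.0,-293.8,50],[543,-219,50],[535.8,-260.8,50]])
print(p)
cv2.imwrite("pics/w1v.png",cv2.resize(v,(768,576)))
E
```

```text
time: 0.82
tool_pos: [417.9, -378.0, 292.0]
tcp_rot: [-3.141, 0.0, -0.16]
contact_force: [-0.1, -1.5, 0.7]
grip_width: 91.6
finger_force: 0.0
time: 1.23
tool_pos: [519.7, -328.0, 260.6]
tcp_rot: [-3.14, 0.002, -0.157]
contact_force: [-0.3, 0.3, -0.3]
grip_width: 92.3
finger_force: 0.0
1.2833 [ 518.67558639 -329.04879928  261.41768863] [-3.14120339e+00  1.67846691e-03 -1.58522117e-01]
[[256.47679354 187.08254519]
 [219.84416384 169.92887754]
 [139.67771458 168.01282777]
 [184.41787083 168.67823479]]
```

View pics/w1v.png

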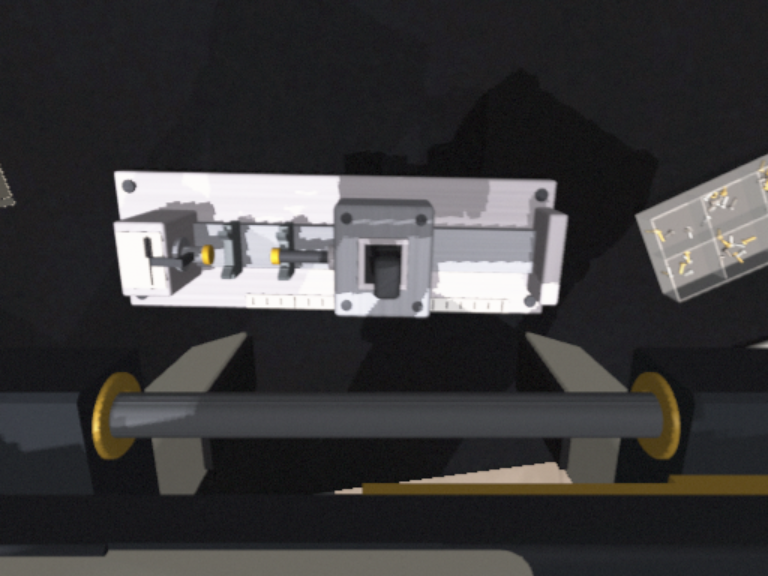

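The wrist view shows the jig almost level in the picture. The post top is at about (387,277) in the view, and the tips are at (276,256) and (210,254). These agree with the top-view estimates to 1–2 mm, so I'm going down on the post.

```bash
python3 -m creep '0.001 0 -0.03 0 0 -0.014 100;0 0 -0.03 0 0 0 100;0 0 -0.03 0 0 0 100;0 0 -0.031 0 0 0 100;0 0 0 0 0 0 100;0 0 0 0 0 0 100'
python3 -m creep '0 0 0 0 0 0 10;0 0 0 0 0 0 10;0 0 0 0 0 0 10;0 0 0 0 0 0 10;0 0 0 0 0 0 10;0 0 0 0 0 0 10'
```

```text
time: 1.78
tool_pos: [518.1, -330.2, 140.8]
tcp_rot: [-3.14, 0.003, -0.176]
contact_force: [0.8, -0.5, 0.3]
grip_width: 91.9
finger_force: 0.0
time: 2.28
tool_pos: [519.7, -329.6, 141.8]
tcp_rot: [3.141, -0.001, -0.174]
contact_force: [0.0, 0.2, -0.2]
grip_width: 56.3
finger_force: 0.0
```

```bash
python3 -m creep '0 0 0 0 0 0 10;0 0 0 0 0 0 10;0 0 0 0 0 0 10;0 0 0 0 0 0 10;0 0 0 0 0 0 10;0 0 0 0 0 0 10;0 0 0 0 0 0 10;0 0 0 0 0 0 10'
python3 - <<'E'
from h import *
C=cam("wrist"); im=viewer.capture("wrist")[:,:,::-1].copy(); cv2.imwrite("pics/w2.png",im)
E
```

```text
time: 2.95
tool_pos: [519.5, -329.5, 141.2]
tcp_rot: [-3.141, 0.0, -0.174]
contact_force: [0.3, 0.4, -0.0]
grip_width: 13.9
finger_force: 30.0
```

View pics/w2.png

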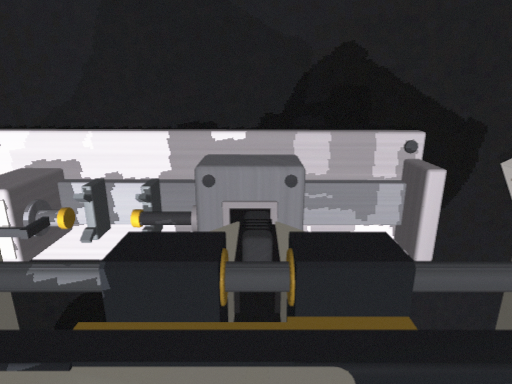

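The grip is good: the post is between the pads at (257,240) and the opening is 13.9 mm. Pulling the jaw open.

```bash
python3 -m creep '-0.00077 -0.0044 0 0 0 0 10;-0.00077 -0.0044 0 0 0 0 10;-0.00077 -0.0044 0 0 0 0 10;-0.00077 -0.0044 0 0 0 0 10;-0.00077 -0.0044 0 0 0 0 10;-0.00077 -0.0044 0 0 0 0 10;-0.00077 -0.0044 0 0 0 0 10;-0.00077 -0.0044 0 0 0 0 10';python3 -m creep '0 0 0 0 0 0 10;0 0 0 0 0 0 10;0 0 0 0 0 0 10'
python3 - <<'E'
from h import *
C=cam("wrist"); o=readout.get_obs(); print(o['tool_pos'],o['contact_force'])
im=viewer.capture("wrist")[:,:,::-1].copy(); cv2.imwrite("pics/w3.png",im)
def tips(im,C):
    h=cv2.cvtColor(im,cv2.COLOR_BGR2HSV); m=cv2.inRange(h,(18,120,90),(35,255,255)); m[255:]=0
    n,l,s,c=cv2.connectedComponentsWithStats(m)
    for i in range(1,n):
        if s[i,4]>15: print(s[i],c[i],onz(C,[c[i]],50)[0].round(1))
tips(cv2.imread("pics/w2.png"),C); tips(im,C)
E
```

```text
time: 3.67
tool_pos: [513.6, -362.7, 141.1]
tcp_rot: [-3.138, 0.001, -0.174]
contact_force: [0.3, 8.8, 4.0]
grip_width: 14.0
finger_force: 30.0
time: 3.92
tool_pos: [513.5, -363.6, 141.2]
tcp_rot: [-3.139, 0.001, -0.174]
contact_force: [0.6, 5.4, 2.4]
grip_width: 13.7
finger_force: 30.0
[ 513.45488203 -363.60588123  141.15384383] [0.60060003 5.40588193 2.41432723]
[ 57 208  18  21 280] [ 64.63214286 218.08214286] [ 535.7 -249.9   50. ]
[131 210  12  17 149] [135.58389262 218.06040268] [ 528.4 -292.    50. ]
[222 249   4   6  17] [223.70588235 252.11764706] [ 497.1 -339.8   50. ]
[  0 207  19  22 264] [  7.0530303  217.51515152] [ 542.  -215.9   50. ]
[131 210  12  17 149] [135.59060403 218.11409396] [ 528.4 -292.    50. ]
```

The jaw moved back the full 35 mm: tip spacing went from 42 to 77 mm, and the post was already at the rear of its play. Next I release and look straight down on the saddles.

```bash
python3 -m creep '0 0 0 0 0 0 60;0 0 0 0 0 0 60;0 0 0 0 0 0 60;0 0 0 0 0 0 60;0 0 0.01 0 0 0 100;0 0 0.03 0 0 0 100;0 0 0.04 0 0 0 100;0 0 0.04 0 0 0 100';python3 -m creep '0.006 0.03 0 0 0 0 100;0.006 0.03 0 0 0 0 100;0.006 0.03 0 0 0 0 100;0.006 0.027 0 0 0 0 100;0 0 0 0 0 0 100;0 0 0 0 0 0 100;0 0 0 0 0 0 100'
python3 - <<'E'
from h import *
C=cam("wrist"); o=readout.get_obs(); print(o['tool_pos'],o['tcp_rot'])
im=viewer.capture("wrist")[:,:,::-1].copy(); cv2.imwrite("pics/w4.png",im)
crop(im,156,110,200,130,4,"pics/w4c.png")
print(proj(C,[[538,-246.5,43]]))
E
```

```text
time: 4.63
tool_pos: [512.9, -364.6, 262.6]
tcp_rot: [-3.141, 0.002, -0.174]
contact_force: [1.5, -0.5, 0.5]
grip_width: 62.6
finger_force: 0.0
time: 5.22
tool_pos: [537.4, -248.3, 261.9]
tcp_rot: [3.141, -0.001, -0.174]
contact_force: [-0.2, 0.0, -0.2]
grip_width: 92.0
finger_force: 0.0
[ 537.41351543 -248.28383151  261.91203775] [ 3.14062239e+00 -8.19330891e-04 -1.73908072e-01]
[[254.56039605 172.80699208]]
```

View pics/w4c.png

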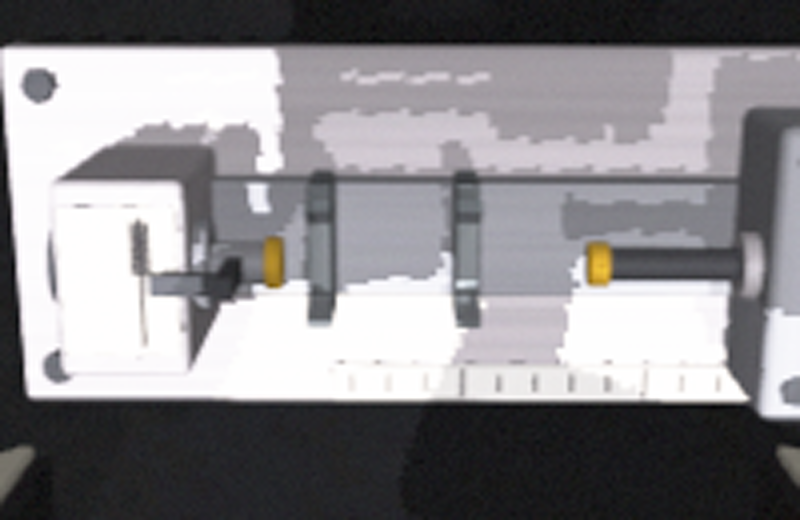

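The saddles are at crop columns 321 and 468, with the slot centre at about row 248. That puts the seat centre at crop (394,248). The sprung face is at column 284 and the jaw tip at 587, so the gap is about 71 mm.

Run:
```python
from h import *
C=cam("wrist"); o=readout.get_obs(); print(o['joint_positions'])
f=lambda p:(np.array(p,float)+.5)/4-.5+[156,110]
print('saddles',onz(C,f([(321,248),(468,248),(394.5,248)]),46).round(1),'tips',onz(C,f([(284,261),(587,264)]),50).round(1))
T=cam("top"); print('scope front', onz(T,[(120,160),(158,186),(174,186),(200,168),(240,164),(250,160)],100).round(0).tolist(), onz(T,[(158,186)],40))
S=cam("scene"); print('scope scene front-base edge on z0',onz(S,[(150,308),(188,307),(208,265),(230,215)],0).round(0).tolist())
```

```text
[-5.62762643e-01  4.88556001e-01  1.37948480e+00 -5.38638265e-04
  1.27270927e+00  1.18303633e+00]
saddles [[ 542.8 -229.5   46. ]
 [ 536.7 -264.5   46. ]
 [ 539.8 -247.    46. ]] tips [[ 542.1 -220.5   50. ]
 [ 528.8 -291.9   50. ]]
scope front [[576.0, 272.0, 100.0], [510.0, 166.0, 100.0], [511.0, 124.0, 100.0], [558.0, 59.0, 100.0], [570.0, -43.0, 100.0], [580.0, -68.0, 100.0]] [[517.23838098 183.49052416  40.        ]]
scope scene front-base edge on z0 [[598.0, 268.0, 0.0], [524.0, 230.0, 0.0], [546.0, 111.0, 0.0], [582.0, -63.0, 0.0]]
```

```bash
python3 -m creep '-0.012 0.0366 0 0 0 -0.118 100;-0.012 0.0366 0 0 0 -0.118 100;-0.012 0.0366 0 0 0 -0.118 100;-0.012 0.0366 0 0 0 -0.118 100;-0.012 0.0366 0 0 0 -0.118 100;-0.012 0.0366 0 0 0 -0.118 100;-0.012 0.0366 0 0 0 -0.118 100;-0.012 0.0366 0 0 0 0 100';python3 -m creep '-0.011 0.0362 0 0 0 0 100;0 0 -0.02 0 0 0 100;0 0 0 0 0 0 100;0 0 0 0 0 0 100'
python3 - <<'E'
from h import *
C=cam("wrist"); o=readout.get_obs(); print(o['tool_pos'],o['tcp_rot'],o['joint_positions'][5])
im=viewer.capture("wrist")[:,:,::-1].copy(); cv2.imwrite("pics/w5.png",im)
h=cv2.cvtColor(im,cv2.COLOR_BGR2HSV)
print(proj(C,[[430,81,17]]))
x,y=proj(C,[[430,81,17]])[0].astype(int)
m=np.zeros(im.shape[:2],np.uint8); w=40; y0=max(y-w,0)
m[y0:y+w,x-w:x+w]=((h[...,2]<110)|(h[...,1]>110))[y0:y+w,x-w:x+w]
n,l,s,c=cv2.connectedComponentsWithStats(m); i=1+np.argmax(s[1:,4]); print(s[i])
r=cv2.minAreaRect(np.argwhere(l==i)[:,::-1].astype(np.float32)); b=cv2.boxPoints(r); print(r)
for z in (17,10):
  P=onz(C,b,z)[:,:2]; e=[P[1]-P[0],P[2]-P[1]]; print(z,P.mean(0),[np.linalg.norm(v) for v in e],[np.arctan2(-v[0],v[1]) for v in e])
cv2.imwrite("pics/w5v.png",im)
E
```

```text
time: 5.93
tool_pos: [441.9, 42.8, 261.5]
tcp_rot: [-3.141, -0.001, -1.001]
contact_force: [0.5, 0.2, -0.1]
grip_width: 91.9
finger_force: 0.0
time: 6.27
tool_pos: [431.3, 78.1, 241.0]
tcp_rot: [3.14, 0.0, -0.993]
contact_force: [0.2, -0.8, 0.2]
grip_width: 91.8
finger_force: 0.0
[431.32792741  78.10306338 241.03927088] [ 3.13996745e+00  4.62581189e-04 -9.92705042e-01] 2.568002517837903
[[256.04462066 174.65649594]]
[249 151  16  50 658]
((256.7362060546875, 175.51551818847656), (49.38521957397461, 13.623509407043457), 86.633544921875)
17 [428.6211001   81.79760128] [np.float64(13.297808467959022), np.float64(50.683017481982574)] [np.float64(2.2088872862031446), np.float64(0.6418180398231667)]
10 [427.65964719  83.25243604] [np.float64(13.590938474081458), np.float64(51.800247682778014)] [np.float64(2.2088872862031437), np.float64(0.6418180398231663)]
```

View pics/w5v.png

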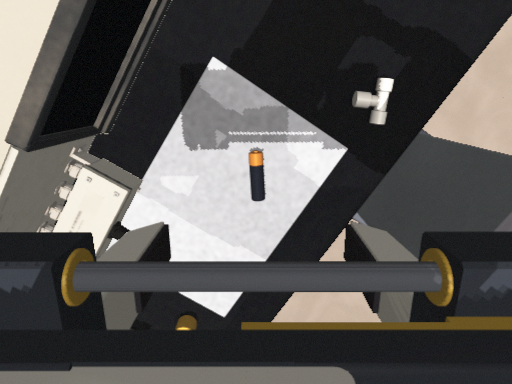

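The cell lies at (257,175) in the wrist picture, tilted about 3.4° from upright. The scope module's near corner is at about (140,185), so I'm checking its height before going down.

Run:
```python
from h import *
C=cam("wrist");T=cam("top")
for z in (0,20,40,60,80): print(z,onz(C,[(140,185)],z)[0].round(0),onz(T,[(174,186)],z)[0].round(0))
a=np.array([428.4,82.2]); u=np.array([np.sin(-.929),-np.cos(-.929)]); v=np.array([u[1],-u[0]])
print([ (a+s*95*u+t*37.5*v).round(0) for s in(-1,1) for t in(-1,1)])
```

```text
0 [525. 161.   0.] [523. 149.   0.]
20 [522. 152.  20.] [520. 144.  20.]
40 [519. 144.  40.] [518. 139.  40.]
60 [516. 135.  60.] [516. 134.  60.]
80 [513. 126.  80.] [513. 129.  80.]
[array([527., 109.]), array([482., 169.]), array([375.,  -5.]), array([330.,  55.])]
```

The module is about 62 mm high and clear of the gripper body, which stops at z 72. Going down on the cell.

```bash
python3 -m creep '-0.003 0.004 -0.02 0 0 0.064 45;0 0 -0.03 0 0 0 45;0 0 -0.03 0 0 0 45;0 0 -0.03 0 0 0 45;0 0 -0.025 0 0 0 45;0 0 -0.02 0 0 0 45;0 0 -0.014 0 0 0 45;0 0 0 0 0 0 45';python3 -m creep '0 0 0 0 0 0 45;0 0 0 0 0 0 5;0 0 0 0 0 0 5;0 0 0 0 0 0 5;0 0 0 0 0 0 5;0 0 0 0 0 0 5;0 0 0 0 0 0 5;0 0 0 0 0 0 5';python3 -m creep '0 0 0 0 0 0 5;0 0 0 0 0 0 5'
```

```text
time: 6.98
tool_pos: [428.2, 81.2, 70.4]
tcp_rot: [3.138, 0.002, -0.931]
contact_force: [-0.1, -0.3, 0.7]
grip_width: 43.6
finger_force: 0.0
time: 7.65
tool_pos: [428.6, 82.8, 72.8]
tcp_rot: [-3.141, -0.001, -0.928]
contact_force: [-0.7, -0.5, 6.5]
grip_width: 13.7
finger_force: 30.0
time: 7.82
tool_pos: [428.6, 82.8, 72.8]
tcp_rot: [-3.141, -0.001, -0.928]
contact_force: [-1.2, -0.4, 6.2]
grip_width: 14.2
finger_force: 30.0
```

```bash
python3 -m creep '0 0 0.02 0 0 0 5;0 0 0.03 0 0 0 5;0 0 0.03 0 0 0 5;0 0 0.03 0 0 0 5;0 0 0.02 0 0 0 5;0 0 0 0 0 0 5';python3 -m creep '0.0123 -0.0366 0 0 0 -0.1166 5;0.0123 -0.0366 0 0 0 -0.1166 5;0.0123 -0.0366 0 0 0 -0.1166 5;0.0123 -0.0366 0 0 0 -0.1166 5;0.0123 -0.0366 0 0 0 -0.1166 5;0.0123 -0.0366 0 0 0 -0.1166 5;0.0123 -0.0366 0 0 0 -0.1166 5;0.0123 -0.0366 0 0 0 0 5';python3 -m creep '0.0124 -0.0362 0 0 0 0 5;0 0 0 0 0 0 5;0 0 0 0 0 0 5;0 0 0 0 0 0 5'
python3 - <<'E'
from h import *
C=cam("wrist"); o=readout.get_obs(); print(o['tool_pos'],o['tcp_rot'],o['joint_positions'][5])
im=viewer.capture("wrist")[:,:,::-1].copy(); cv2.imwrite("pics/w6.png",im)
cv2.imwrite("pics/w6v.png",cv2.resize(im,(768,576)))
print(proj(C,[[539.8,-247,46]]),proj(C,[o['tool_pos']-[0,0,60]]))
E
```

```text
time: 8.32
tool_pos: [430.1, 83.0, 206.2]
tcp_rot: [-3.135, -0.005, -0.928]
contact_force: [0.3, 0.4, -0.2]
grip_width: 13.8
finger_force: 30.0
time: 8.98
tool_pos: [526.5, -211.7, 201.1]
tcp_rot: [3.14, 0.001, -1.751]
contact_force: [1.6, -0.4, -0.6]
grip_width: 14.0
finger_force: 30.0
time: 9.32
tool_pos: [538.4, -245.6, 200.9]
tcp_rot: [3.139, 0.001, -1.745]
contact_force: [0.2, 0.5, -0.6]
grip_width: 14.1
finger_force: 30.0
[ 538.38393869 -245.60379717  200.9393924 ] [ 3.13904777e+00  1.31692991e-03 -1.74487332e+00] 2.7579725692110397
[[254.48034002 189.89090012]] [[256.82937275 244.49813186]]
```

View pics/w6v.png

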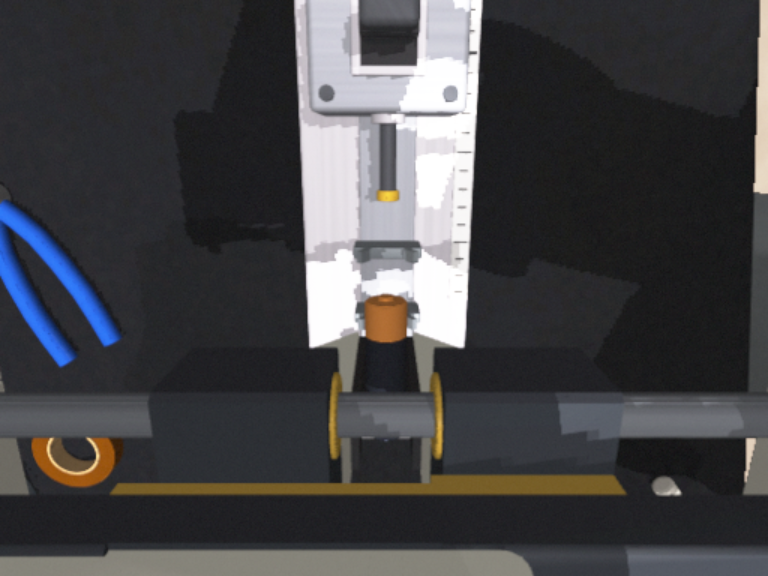

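The cell is held square, at column 386 against the slot centre at 387.5. The sprung end is hidden. I'll shift about 1 mm sideways and bias about 2.5 mm towards the jaw, so the cell stays clear of the sprung contact.

```bash
python3 -m creep '-0.0016 -0.0034 -0.02 0 0 0 5;0 0 -0.025 0 0 0 5;0 0 -0.023 0 0 0 5;0 0 0 0 0 0 5;0 0 0 0 0 0 5'
python3 - <<'E'
from h import *
o=readout.get_obs(); print(o['tool_pos'],o['tcp_rot'])
for n in("wrist","scene"): cv2.imwrite(f"pics/{n}7.png",viewer.capture(n)[:,:,::-1])
w=cv2.imread("pics/wrist7.png")[60:310,150:370]; s=cv2.imread("pics/scene7.png")[115:215,225:335]
w=cv2.resize(w,(484,550),interpolation=cv2.INTER_CUBIC)
s=cv2.resize(s,(310,282),interpolation=cv2.INTER_CUBIC); s=np.vstack([s,np.zeros((268,310,3),np.uint8)])
cv2.imwrite("pics/v7.png",np.hstack([w,s]))
E
```

```text
time: 9.78
tool_pos: [536.9, -248.0, 133.7]
tcp_rot: [3.139, 0.001, -1.743]
contact_force: [0.5, 0.3, 0.1]
grip_width: 14.0
finger_force: 30.0
[ 536.92523752 -248.04949708  133.69849756] [ 3.13878775e+00  1.21734051e-03 -1.74298671e+00]
```

View pics/v7.png

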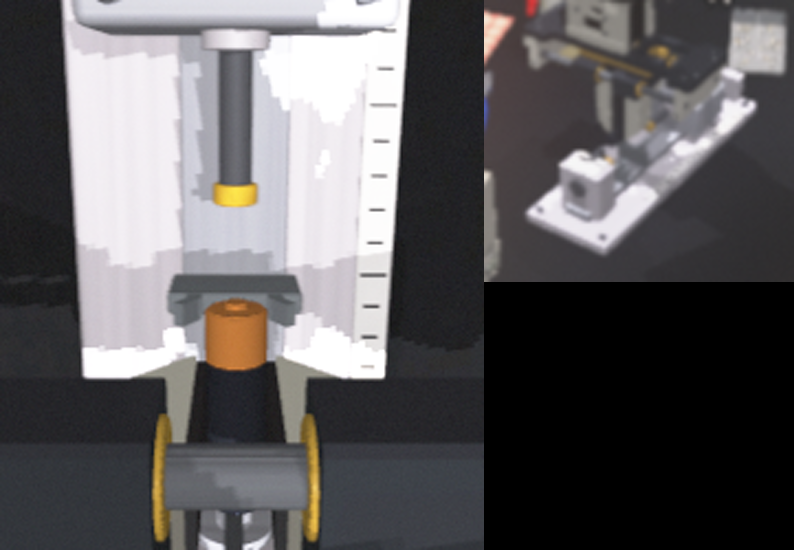

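The cell (col 236) is centred on the slot (168–301) and on the pin (236). I'm checking the lengthwise position from the same view.

Run:
```python
from h import *
C=cam("wrist"); t=-.1735; yh=np.array([-np.sin(t),np.cos(t)]); s=np.array([539.8,-247])
o=readout.get_obs()['tool_pos']; print(o,'tool y',(o[:2]-s)@yh)
for n,r,z in(('cell end',(303/2.2+60),71),('orange top edge',310/2.2+60,77),('saddle far top edge',275/2.2+60,52),('jaw tip top',186/2.2+60,55.5)):
    P=onz(C,[(257,r)],z)[0]; print(n,P.round(1),'jig y rel seat',((P[:2]-s)@yh).round(1))
```

```text
[ 538.16306429 -249.22192865  135.8035002 ] tool y -2.4711555363618682
cell end [ 534.3 -272.7   71. ] jig y rel seat -26.2
orange top edge [ 534.2 -272.9   77. ] jig y rel seat -26.5
saddle far top edge [ 534.1 -274.1   52. ] jig y rel seat -27.6
jaw tip top [ 530.1 -297.    55.5] jig y rel seat -50.9
```

```bash
python3 -m creep '-0.0002 -0.001 0 0 0 0 5;0 0 -0.006 0 0 0 5;0 0 -0.006 0 0 0 5;0 0 -0.004 0 0 0 5;0 0 0 0 0 0 5;0 0 0 0 0 0 5';python3 -m creep '0 0 -0.001 0 0 0 5;0 0 -0.001 0 0 0 5;0 0 -0.001 0 0 0 5;0 0 0 0 0 0 5'
```

```text
time: 10.38
tool_pos: [537.1, -250.5, 117.8]
tcp_rot: [3.141, 0.0, -1.745]
contact_force: [-0.0, -0.1, -0.7]
grip_width: 14.3
finger_force: 30.0
time: 10.72
tool_pos: [537.4, -250.3, 115.3]
tcp_rot: [-3.141, 0.001, -1.745]
contact_force: [0.9, 2.8, 0.2]
grip_width: 14.0
finger_force: 30.8
```

```bash
python3 -m creep '0 0 0 0 0 0 5;0 0 0 0 0 0 5';python3 -m creep '0.0001 0.0008 0 0 0 0 5;0 0 0 0 0 0 5;0 0 0 0 0 0 5'
python3 - <<'E'
from h import *
for n in("wrist","scene"): cv2.imwrite(f"pics/{n}8.png",viewer.capture(n)[:,:,::-1])
w=cv2.imread("pics/wrist8.png")[60:310,150:370]
cv2.imwrite("pics/v8.png",cv2.resize(w,(528,600),interpolation=cv2.INTER_CUBIC))
E
```

```text
time: 10.88
tool_pos: [537.4, -250.3, 115.3]
tcp_rot: [-3.142, 0.0, -1.744]
contact_force: [1.4, 1.7, 0.3]
grip_width: 13.8
finger_force: 30.9
time: 11.13
tool_pos: [537.4, -249.8, 115.2]
tcp_rot: [3.142, -0.0, -1.744]
contact_force: [-0.5, 0.2, -0.6]
grip_width: 14.2
finger_force: 30.3
```

View pics/v8.png

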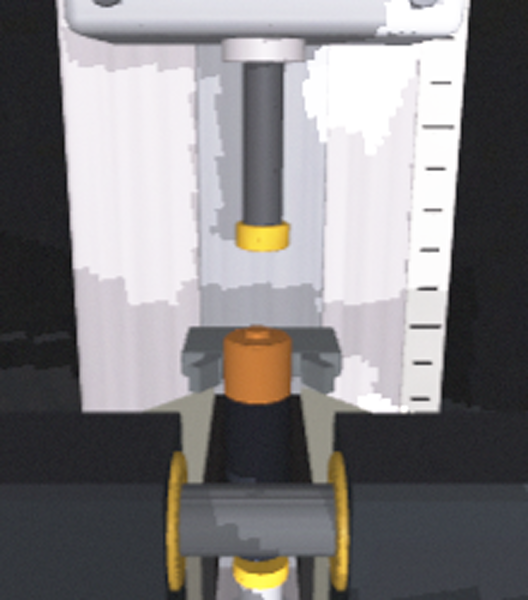

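This is the tenth and last picture. The cell sits centred between the lips (col 257, slot 183–340) and the sideways force is gone. From here I work by numbers only.

```bash
python3 -m creep '0 0 -0.001 0 0 0 5;0 0 0 0 0 0 5';python3 -m creep '0 0 -0.0008 0 0 0 5;0 0 0 0 0 0 5;0 0 0 0 0 0 5';python3 -m creep '0 0 -0.0007 0 0 0 5;0 0 0 0 0 0 5;0 0 0 0 0 0 5'
```

```text
time: 11.4
tool_pos: [537.3, -249.7, 114.1]
tcp_rot: [3.141, 0.0, -1.745]
contact_force: [1.4, 2.0, 0.2]
grip_width: 13.5
finger_force: 30.5
time: 11.65
tool_pos: [537.3, -249.7, 113.4]
tcp_rot: [3.141, 0.0, -1.745]
contact_force: [0.6, 1.4, 0.5]
grip_width: 13.5
finger_force: 30.8
time: 11.9
tool_pos: [537.4, -249.7, 112.9]
tcp_rot: [3.142, 0.0, -1.744]
contact_force: [0.2, 2.4, 2.5]
grip_width: 14.1
finger_force: 31.1
```

```bash
python3 -m creep '0 0.0003 -0.0003 0 0 0 5;0 0 0 0 0 0 5';python3 -m creep '0 0 0 0 0 0 30;0 0 0 0 0 0 30;0 0 0 0 0 0 30;0 0 0 0 0 0 30;0 0 0 0 0 0 30;0 0 0 0 0 0 30'
python3 - <<'E'
from h import *
print(proj(cam("wrist"),[[534.3,-274,50]]))
cv2.imwrite("pics/wrist9.png",viewer.capture("wrist")[:,:,::-1])
for n in(8,9):
  im=cv2.imread(f"pics/wrist{n}.png"); h=cv2.cvtColor(im,cv2.COLOR_BGR2HSV)
  for nm,lo,hi in(('orange',(5,120,80),(16,255,255)),('yellow',(20,120,120),(32,255,255))):
    m=cv2.inRange(h,lo,hi); k,l,s,c=cv2.connectedComponentsWithStats(m); print(n,nm,[s[i].tolist() for i in range(1,k) if s[i,4]>40])
E
```

```text
time: 12.07
tool_pos: [537.4, -249.7, 112.9]
tcp_rot: [-3.141, -0.0, -1.744]
contact_force: [-0.4, 1.9, 5.2]
grip_width: 13.8
finger_force: 31.1
time: 12.57
tool_pos: [537.3, -249.6, 112.3]
tcp_rot: [3.141, -0.0, -1.745]
contact_force: [-0.4, -0.8, -0.3]
grip_width: 27.6
finger_force: 0.0
[[254.50491779 197.69829678]]
8 orange [[243, 196, 28, 33, 833]]
8 yellow [[249, 153, 21, 12, 220], [219, 250, 9, 56, 249], [287, 250, 8, 56, 266], [247, 292, 23, 13, 246], [74, 317, 342, 12, 2907]]
9 orange [[243, 197, 28, 32, 834]]
9 yellow [[248, 153, 22, 13, 229], [192, 250, 8, 56, 262], [314, 250, 9, 56, 301], [247, 292, 23, 16, 297], [104, 317, 342, 12, 2887]]
```

```bash
python3 -m creep '0 0 0.015 0 0 0 30;0 0 0.03 0 0 0 30;0 0 0.03 0 0 0.12 30;0 0 0.03 0 0 0.12 30;0 0 0.03 0 0 0.12 30;0 0 0.015 0 0 0.12 30;0 0 0 0 0 0.12 30;0 0 0 0 0 0.12 30';python3 -m creep '0 0.001 0 0 0 0.12 30;0 0 0 0 0 0.12 30;0 0 0 0 0 0.12 30;0 0 0 0 0 0.12 30;0 0 0 0 0 0.12 30;0 0 0 0 0 0.12 30;0 0 0 0 0 0.12 30;0 0 0 0 0 0.01 30';python3 -m creep '0 0 0 0 0 0 30;0 0 0 0 0 0 30'
python3 - <<'E'
from h import *
o=readout.get_obs(); print(o['tool_pos'],o['tcp_rot'])
C=cam("wrist"); cv2.imwrite("pics/w10.png",viewer.capture("wrist")[:,:,::-1])
for n in("w4","w10"):
  im=cv2.imread(f"pics/{n}.png"); h=cv2.cvtColor(im,cv2.COLOR_BGR2HSV)
  for nm,lo,hi in(('orange',(5,120,60),(16,255,255)),('yellow',(19,110,90),(33,255,255))):
    m=cv2.inRange(h,lo,hi); m[245:]=0; k,l,s,c=cv2.connectedComponentsWithStats(m)
    for i in range(1,k):
      if s[i,4]>15: print(n,nm,s[i].tolist(),c[i].round(1))
  g=h[172,200:330,2] ; print(g.tolist())
E
```

```text
time: 13.28
tool_pos: [537.7, -249.8, 264.2]
tcp_rot: [-3.14, -0.003, -1.019]
contact_force: [0.3, 0.3, -0.6]
grip_width: 27.6
finger_force: 0.0
time: 13.95
tool_pos: [537.2, -248.5, 262.4]
tcp_rot: [3.142, 0.0, -0.17]
contact_force: [0.4, 0.2, 1.5]
grip_width: 27.6
finger_force: 0.0
time: 14.12
tool_pos: [537.3, -248.5, 262.4]
tcp_rot: [3.141, 0.0, -0.178]
contact_force: [0.3, -0.6, 0.2]
grip_width: 27.7
finger_force: 0.0
[ 537.30429668 -248.53286795  262.4030106 ] [ 3.14146097e+00  1.23232473e-04 -1.77882524e-01]
w4 yellow [222, 169, 5, 13, 59] [223.9 175.2]
w4 yellow [303, 171, 6, 10, 58] [305.4 175.5]
[251, 239, 157, 107, 187, 217, 208, 144, 104, 141, 137, 121, 120, 117, 117, 116, 113, 115, 116, 117, 115, 117, 152, 166, 162, 154, 128, 151, 178, 178, 177, 178, 142, 125, 141, 143, 147, 152, 124, 95, 150, 175, 174, 176, 174, 176, 174, 175, 173, 172, 173, 173, 174, 174, 174, 173, 174, 172, 174, 173, 173, 174, 173, 174, 175, 174, 156, 142, 122, 89, 118, 146, 148, 150, 148, 133, 154, 174, 173, 172, 175, 174, 173, 171, 174, 174, 173, 172, 173, 172, 173, 173, 173, 173, 172, 172, 172, 174
[... 174 characters left out ...]
] [276.2 174.2]
w10 yellow [222, 169, 5, 13, 56] [223.8 175.1]
w10 yellow [303, 170, 6, 11, 60] [305.3 175. ]
[252, 229, 143, 131, 197, 219, 198, 136, 109, 122, 126, 124, 119, 118, 118, 117, 118, 117, 115, 118, 119, 129, 153, 164, 162, 145, 132, 156, 177, 176, 156, 93, 34, 33, 34, 36, 37, 38, 32, 36, 36, 38, 35, 38, 39, 37, 33, 36, 35, 35, 36, 37, 34, 39, 40, 34, 34, 37, 37, 35, 37, 38, 37, 36, 38, 35, 37, 37, 37, 36, 116, 171, 186, 184, 184, 185, 184, 185, 185, 185, 184, 186, 181, 168, 157, 161, 174, 173, 172, 172, 173, 171, 172, 175, 175, 176, 175, 175, 176, 174, 176, 156, 119, 164, 191, 191, 192, 188, 131, 69, 70, 70, 69, 68, 69, 73, 69, 71, 70, 70, 69, 69, 71, 71, 70, 71, 70, 70, 70, 67]
```

The sprung contact hasn't moved (column 223.8 as before) and the cell lies between the contacts: about 3.8 mm to the sprung face, 16.7 mm to the jaw. Going back to the post.

```bash
python3 -m creep '-0.006 -0.03 0 0 0 0.002 60;-0.006 -0.03 0 0 0 0 60;-0.006 -0.03 0 0 0 0 60;-0.006 -0.025 0 0 0 0 60;0 0 0 0 0 0 60;0 0 -0.03 0 0 0 60;0 0 -0.03 0 0 0 60;0 0 -0.03 0 0 0 60';python3 -m creep '0 0 -0.031 0 0 0 60;0 0 0 0 0 0 60;0 0 0 0 0 0 10;0 0 0 0 0 0 10;0 0 0 0 0 0 10;0 0 0 0 0 0 10;0 0 0 0 0 0 10;0 0 0 0 0 0 10'; python3 -m creep '0 0 0 0 0 0 10;0 0 0 0 0 0 10;0 0 0 0 0 0 10;0 0 0 0 0 0 10;0 0 0 0 0 0 10'
```

```text
time: 14.83
tool_pos: [513.4, -363.4, 171.9]
tcp_rot: [3.141, -0.001, -0.175]
contact_force: [-0.3, 0.5, -0.6]
grip_width: 54.8
finger_force: 0.0
time: 15.5
tool_pos: [513.6, -363.7, 142.6]
tcp_rot: [3.141, -0.001, -0.173]
contact_force: [-0.1, 0.4, 0.1]
grip_width: 19.5
finger_force: 0.0
time: 15.92
tool_pos: [513.6, -363.4, 142.2]
tcp_rot: [3.141, -0.001, -0.173]
contact_force: [-1.4, 1.3, 5.3]
grip_width: 13.9
finger_force: 30.0
```

```bash
python3 -m creep '0.0005 0.003 0 0 0 0 10;0.0005 0.003 0 0 0 0 10;0.0005 0.003 0 0 0 0 10;0.0005 0.003 0 0 0 0 10;0.0005 0.003 0 0 0 0 10;0.0005 0.003 0 0 0 0 10;0.0005 0.003 0 0 0 0 10;0 0 0 0 0 0 10'
cat > meas.py <<'E'
from h import *
import sys
t=-.1735; yh=np.array([-np.sin(t),np.cos(t)])
C=cam("wrist"); o=readout.get_obs(); im=viewer.capture("wrist")[:,:,::-1].copy(); cv2.imwrite(f"pics/{sys.argv[1]}.png",im)
print(o['tool_pos'].round(1),'F along y',round(float(o['contact_force'][:2]@yh),1))
h=cv2.cvtColor(im,cv2.COLOR_BGR2HSV); 
for nm,lo,hi in(('orange',(5,120,60),(16,255,255)),('yellow',(19,110,90),(33,255,255))):
    m=cv2.inRange(h,lo,hi); m[250:]=0; k,l,s,c=cv2.connectedComponentsWithStats(m)
    for i in range(1,k):
        if s[i,4]>25: print(nm,s[i].tolist(),c[i].round(2),'jig y',((onz(C,[c[i]],50)[0][:2]-[539.8,-247])@yh).round(2))
# fixed reference: base corner hole / rear stop side -> dark screw hole on the base near the rear stop
g=cv2.cvtColor(im,cv2.COLOR_BGR2GRAY); m=((g<110)&(g>20)).astype(np.uint8); m[:120]=0; m[240:]=0
k,l,s,c=cv2.connectedComponentsWithStats(m)
for i in range(1,k):
    if 40<s[i,4]<250 and 0.5<s[i,2]/s[i,3]<2: print('hole?',s[i].tolist(),c[i].round(2))
E
python3 meas.py p1
```

```text
time: 16.58
tool_pos: [516.9, -344.4, 142.2]
tcp_rot: [3.137, -0.002, -0.173]
contact_force: [-2.3, -5.6, 2.4]
grip_width: 13.9
finger_force: 30.0
[ 516.9 -344.4  142.2] F along y -5.9
orange [108, 205, 30, 24, 612] [123.02 216.25] jig y -19.75
yellow [30, 208, 17, 21, 256] [ 37.66 218.08] jig y 31.71
yellow [145, 209, 11, 18, 151] [149.52 217.83] jig y -35.62
hole? [380, 140, 13, 14, 137] [385.97 146.63]
hole? [217, 174, 14, 13, 145] [223.54 180.34]
hole? [299, 174, 13, 14, 140] [305.32 180.63]
```

```bash
cat >> meas.py <<'E'
H=[i for i in range(1,k) if 40<s[i,4]<250 and s[i,0]>340 and s[i,1]<160]
if H: print('hole jig y',((onz(C,[c[H[0]]],14)[0][:2]-[539.8,-247])@yh).round(2))
E
sed -i "s/print('hole?'.*/pass/" meas.py
python3 -m creep '0.00017 0.001 0 0 0 0 10;0.00017 0.001 0 0 0 0 10;0.00017 0.001 0 0 0 0 10;0.00017 0.001 0 0 0 0 10;0.00017 0.001 0 0 0 0 10;0.00017 0.001 0 0 0 0 10;0 0 0 0 0 0 10';python3 meas.py p2
```

```text
time: 17.22
tool_pos: [517.9, -338.9, 142.2]
tcp_rot: [3.137, -0.002, -0.173]
contact_force: [-1.9, -7.7, 2.1]
grip_width: 14.0
finger_force: 30.0
[ 517.9 -338.9  142.2] F along y -7.9
orange [118, 205, 28, 24, 575] [131.68 216.29] jig y -19.43
yellow [40, 208, 16, 21, 263] [ 47.23 217.94] jig y 31.46
yellow [145, 209, 11, 18, 158] [149.46 217.7 ] jig y -30.05
hole jig y -188.44
```

```bash
python3 -m creep '0.0001 0.0005 0 0 0 0 10;0.0001 0.0005 0 0 0 0 10;0.0001 0.0005 0 0 0 0 10;0.0001 0.0005 0 0 0 0 10;0.0001 0.0005 0 0 0 0 10;0.0001 0.0005 0 0 0 0 10;0 0 0 0 0 0 10';python3 meas.py p3
```

```text
time: 17.85
tool_pos: [518.4, -336.0, 142.1]
tcp_rot: [3.137, -0.002, -0.173]
contact_force: [-2.8, -7.8, 2.1]
grip_width: 13.8
finger_force: 30.0
[ 518.4 -336.   142.1] F along y -8.2
orange [119, 205, 28, 24, 542] [132.44 216.05] jig y -17.01
yellow [45, 208, 14, 21, 198] [ 50.49 218.18] jig y 32.41
yellow [145, 209, 11, 18, 161] [149.46 217.65] jig y -27.16
hole jig y -188.52
```

```bash
cat > edge.py <<'E'
from h import *
import sys
# sub-pixel left (rear) edge of the sprung cap from the saturation profile, and of saddle & arm relative to a fixed base hole
for n in sys.argv[1:]:
    im=cv2.imread(f"pics/{n}.png"); S=cv2.cvtColor(im,cv2.COLOR_BGR2HSV)[...,1].astype(float)[213:224,15:90].mean(0)
    i=np.argmax(S>110); e=15+i-(S[i]-110)/(S[i]-S[i-1])
    g=cv2.cvtColor(im,cv2.COLOR_BGR2GRAY); w=np.clip(120.-g[138:156,375:435],0,None)
    f=g[138:156,340:435]; m=((f<110)&(f>20)).astype(np.uint8); k,l,s,c=cv2.connectedComponentsWithStats(m)
    j=[q for q in range(1,k) if 60<s[q,4]<250]
    V=g[222:236,:].astype(int)
    print(n,'cap edge',round(e,2),'hole',[round(340+c[q][0],2) for q in j],S.round(0).astype(int)[max(i-4,0):i+30].tolist())
    print('  row 180 (saddle/back):',g[195,60:125].tolist())
E
python3 edge.py p1 p2 p3
```

```text
p1 cap edge 30.34 hole [np.float64(385.97)] [14, 14, 14, 81, 165, 188, 188, 188, 189, 190, 194, 191, 186, 186, 187, 191, 187, 179, 86, 45, 53, 55, 54, 56, 54, 55, 52, 56, 53, 53, 54, 55, 54, 56]
  row 180 (saddle/back): [53, 57, 61, 59, 52, 52, 61, 56, 50, 52, 50, 51, 53, 52, 53, 53, 52, 53, 53, 52, 50, 54, 49, 79, 115, 126, 124, 124, 125, 123, 126, 126, 123, 125, 126, 125, 126, 124, 126, 123, 125, 125, 123, 123, 124, 125, 124, 124, 126, 139, 147, 147, 147, 147, 148, 147, 146, 146, 147, 109, 64, 58, 59, 58, 57]
p2 cap edge 39.9 hole [np.float64(394.16)] [13, 13, 13, 14, 120, 180, 188, 188, 188, 188, 195, 191, 186, 185, 188, 190, 185, 183, 155, 39, 47, 57, 53, 55, 55, 53, 55, 54, 52, 53, 52, 58, 53, 54]
  row 180 (saddle/back): [145, 146, 145, 146, 148, 148, 134, 84, 55, 55, 56, 62, 61, 56, 56, 63, 57, 51, 54, 54, 52, 54, 52, 52, 54, 53, 53, 50, 53, 51, 52, 68, 112, 124, 124, 125, 126, 125, 124, 124, 125, 124, 125, 122, 124, 126, 124, 126, 126, 124, 123, 126, 125, 126, 125, 124, 124, 124, 129, 143, 147, 147, 147, 148, 147]
p3 cap edge 44.82 hole [np.float64(398.49)] [13, 14, 14, 26, 129, 181, 188, 189, 188, 188, 193, 190, 188, 189, 134, 39, 52, 55, 54, 51, 55, 53, 59, 56, 52, 53, 53, 52, 56, 58, 55, 55, 58, 58]
  row 180 (saddle/back): [124, 138, 146, 146, 148, 148, 147, 146, 146, 148, 149, 134, 85, 54, 52, 60, 63, 62, 59, 55, 64, 57, 53, 52, 51, 53, 53, 52, 54, 52, 52, 53, 53, 52, 53, 52, 106, 124, 126, 125, 126, 126, 126, 125, 126, 126, 126, 123, 125, 128, 126, 127, 125, 125, 126, 124, 124, 126, 125, 127, 126, 123, 125, 136, 146]
```

```bash
cat > go.py <<'E'
from h import *
import sys,subprocess
n=sys.argv[1]; t=-.1735; yh=np.array([-np.sin(t),np.cos(t)])
o=readout.get_obs(); im=viewer.capture("wrist")[:,:,::-1].copy(); cv2.imwrite(f"pics/{n}.png",im)
S=cv2.cvtColor(im,cv2.COLOR_BGR2HSV)[...,1].astype(float)[213:224,15:90].mean(0)
i=np.argmax(S>110); e=15+i-(S[i]-110)/(S[i]-S[i-1])
f=cv2.cvtColor(im,cv2.COLOR_BGR2GRAY)[138:156,340:435]; k,l,s,c=cv2.connectedComponentsWithStats(((f<110)&(f>20)).astype(np.uint8))
hx=[340+c[q][0] for q in range(1,k) if 60<s[q,4]<250][0]
print(n,'t',o['time'],'Fy',o['contact_force'][1].round(1),'cap',e.round(2),'hole',hx.round(2),'sprung mm',((39.9+1.16*(hx-394.16)-e)/1.73).round(2))
E
python3 -m creep '0.0001 0.0005 0 0 0 0 10;0.0001 0.0005 0 0 0 0 10;0 0 0 0 0 0 10';python3 go.py p4;python3 -m creep '0.0001 0.0005 0 0 0 0 10;0 0 0 0 0 0 10';python3 go.py p5
```

```text
time: 18.15
tool_pos: [518.6, -335.1, 142.2]
tcp_rot: [3.137, -0.002, -0.173]
contact_force: [-2.2, -8.1, 2.7]
grip_width: 14.4
finger_force: 30.0
p4 t 18.15 Fy -8.1 cap 46.69 hole 399.97 sprung mm -0.03
time: 18.37
tool_pos: [518.6, -334.6, 142.2]
tcp_rot: [3.137, -0.002, -0.173]
contact_force: [-3.2, -9.2, 1.9]
grip_width: 13.8
finger_force: 30.0
p5 t 18.3667 Fy -9.2 cap 47.56 hole 400.73 sprung mm -0.02
```

```bash
python3 -m creep '0.0001 0.0005 0 0 0 0 10;0 0 0 0 0 0 10';python3 go.py p6;python3 -m creep '0.0001 0.0005 0 0 0 0 10;0 0 0 0 0 0 10';python3 go.py p7
```

```text
time: 18.58
tool_pos: [518.8, -334.1, 142.2]
tcp_rot: [3.137, -0.002, -0.173]
contact_force: [-2.4, -8.5, 3.2]
grip_width: 13.7
finger_force: 30.0
p6 t 18.5833 Fy -8.5 cap 48.41 hole 401.49 sprung mm -0.0
time: 18.8
tool_pos: [518.8, -333.5, 142.2]
tcp_rot: [3.137, -0.002, -0.173]
contact_force: [-2.9, -8.4, 3.7]
grip_width: 14.0
finger_force: 30.0
p7 t 18.8 Fy -8.4 cap 49.34 hole 402.15 sprung mm -0.1
```

```bash
python3 -m creep '0.0001 0.0005 0 0 0 0 10;0 0 0 0 0 0 10';python3 go.py p8;python3 -m creep '0.0001 0.0005 0 0 0 0 10;0 0 0 0 0 0 10';python3 go.py p9; python3 meas.py p9b
```

```text
time: 19.02
tool_pos: [518.9, -333.3, 142.2]
tcp_rot: [3.136, -0.002, -0.173]
contact_force: [-2.8, -9.7, 2.7]
grip_width: 13.7
finger_force: 30.0
p8 t 19.0167 Fy -9.7 cap 49.43 hole 402.5 sprung mm 0.08
time: 19.23
tool_pos: [518.9, -333.0, 142.2]
tcp_rot: [3.136, -0.002, -0.173]
contact_force: [-3.2, -10.4, 2.6]
grip_width: 13.7
finger_force: 30.0
p9 t 19.2333 Fy -10.4 cap 49.42 hole 402.89 sprung mm 0.35
[ 518.9 -333.   142.2] F along y -9.7
orange [119, 205, 28, 24, 559] [132.28 216.28] jig y -13.85
yellow [49, 208, 11, 21, 133] [ 53.53 218.76] jig y 33.66
yellow [145, 209, 11, 18, 163] [149.58 217.64] jig y -24.18
hole jig y -188.5
```

Contact made: the cap now moves with the tool and the force is rising. Creeping up to the mark.

```bash
python3 -m creep '0.0001 0.0005 0 0 0 0 10;0 0 0 0 0 0 10;0 0 0 0 0 0 10';python3 go.py q1;python3 -m creep '0.0001 0.0005 0 0 0 0 10;0 0 0 0 0 0 10;0 0 0 0 0 0 10';python3 go.py q2
```

```text
time: 19.58
tool_pos: [519.0, -332.6, 142.2]
tcp_rot: [3.136, -0.002, -0.173]
contact_force: [-2.9, -10.8, 1.6]
grip_width: 13.7
finger_force: 30.0
q1 t 19.5833 Fy -10.8 cap 49.36 hole 425.56 sprung mm 15.59
time: 19.88
tool_pos: [519.1, -332.3, 142.2]
tcp_rot: [3.136, -0.002, -0.173]
contact_force: [-2.6, -11.3, 1.7]
grip_width: 13.7
finger_force: 30.0
q2 t 19.8833 Fy -11.3 cap 49.19 hole 425.73 sprung mm 15.8
```

```bash
sed -i 's/if 60<s\[q,4\]<250\]\[0\]/if 60<s[q,4]<250 and s[q,2]<20]; hx=min(hx,key=lambda v:abs(v-404))/' go.py; python3 -m creep '0.0001 0.0005 0 0 0 0 10;0 0 0 0 0 0 10;0 0 0 0 0 0 10';python3 go.py q3
python3 - <<'E'
import cv2
for n in("p9","q1","q2","q3"):
  f=cv2.cvtColor(cv2.imread(f"pics/{n}.png"),cv2.COLOR_BGR2GRAY)[138:156,340:435]
  for T in(90,110):
    k,l,s,c=cv2.connectedComponentsWithStats(((f<T)&(f>20)).astype('uint8')); print(n,T,[(s[q].tolist(),round(340+c[q][0],2)) for q in range(1,k) if s[q,4]>30])
E
```

```text
time: 20.18
tool_pos: [519.1, -332.0, 142.2]
tcp_rot: [3.135, -0.002, -0.173]
contact_force: [-3.2, -11.9, 1.6]
grip_width: 13.5
finger_force: 30.0
q3 t 20.1833 Fy -11.9 cap 49.14 hole 404.22 sprung mm 1.4
p9 90 [([75, 0, 20, 18, 249], np.float64(425.27)), ([57, 3, 13, 13, 128], np.float64(403.02))]
p9 110 [([75, 0, 20, 18, 254], np.float64(425.09)), ([57, 2, 13, 14, 137], np.float64(402.89))]
q1 90 [([76, 0, 19, 18, 237], np.float64(425.68)), ([57, 3, 13, 13, 126], np.float64(403.33))]
q1 110 [([76, 0, 19, 18, 240], np.float64(425.56)), ([57, 3, 14, 13, 139], np.float64(403.29))]
q2 90 [([76, 0, 19, 18, 231], np.float64(425.96)), ([58, 3, 13, 13, 130], np.float64(403.85))]
q2 110 [([76, 0, 19, 18, 237], np.float64(425.73)), ([57, 3, 14, 13, 137], np.float64(403.79))]
q3 90 [([77, 0, 18, 18, 246], np.float64(425.92)), ([58, 3, 13, 13, 126], np.float64(404.19))]
q3 110 [([77, 0, 18, 18, 249], np.float64(425.82)), ([58, 3, 13, 13, 137], np.float64(404.22))]
```

Consistent estimates: 0.65, 1.08 and 1.40 mm by sight, about 1.3 mm by force. Two more steps.

```bash
python3 -m creep '0.0001 0.0005 0 0 0 0 10;0 0 0 0 0 0 10;0 0 0 0 0 0 10';python3 go.py q4;python3 -m creep '0.0001 0.0004 0 0 0 0 10;0 0 0 0 0 0 10;0 0 0 0 0 0 10';python3 go.py q5; python3 meas.py q5b
```

```text
time: 20.48
tool_pos: [519.2, -331.6, 142.2]
tcp_rot: [3.135, -0.002, -0.173]
contact_force: [-3.8, -12.7, 2.1]
grip_width: 14.0
finger_force: 30.0
q4 t 20.4833 Fy -12.7 cap 49.09 hole 404.69 sprung mm 1.75
time: 20.78
tool_pos: [519.2, -331.4, 142.2]
tcp_rot: [3.135, -0.002, -0.173]
contact_force: [-3.4, -13.5, 1.5]
grip_width: 14.1
finger_force: 30.0
q5 t 20.7833 Fy -13.5 cap 49.23 hole 404.92 sprung mm 1.82
[ 519.2 -331.4  142.2] F along y -12.5
orange [119, 205, 28, 24, 566] [132.25 216.35] jig y -12.37
yellow [49, 208, 11, 21, 137] [ 53.35 218.63] jig y 35.16
yellow [145, 209, 11, 18, 160] [149.48 217.59] jig y -22.65
hole jig y -188.49
```

```bash
python3 -m creep '0 0.0002 0 0 0 0 10;0 0 0 0 0 0 10;0 0 0 0 0 0 10';python3 go.py q6; python3 -m creep '0 0 0 0 0 0 45;0 0 0 0 0 0 45;0 0 0 0 0 0 45;0 0 0 0 0 0 45;0 0 0 0 0 0 45;0 0 0 0 0 0 45;0 0 0 0 0 0 45';python3 go.py q7; python3 meas.py q7b
```

```text
time: 21.13
tool_pos: [519.2, -331.3, 142.2]
tcp_rot: [3.135, -0.002, -0.173]
contact_force: [-3.1, -14.0, 0.9]
grip_width: 13.9
finger_force: 30.0
q6 t 21.1333 Fy -14.0 cap 49.22 hole 404.99 sprung mm 1.87
time: 21.77
tool_pos: [519.8, -327.1, 141.3]
tcp_rot: [-3.142, 0.0, -0.172]
contact_force: [0.0, -0.2, -0.0]
grip_width: 41.2
finger_force: 0.0
q7 t 21.7667 Fy -0.2 cap 57.51 hole 414.0 sprung mm 3.12
[ 519.7 -327.2  141.4] F along y -0.4
orange [127, 205, 27, 23, 503] [140.94 215.49] jig y -12.91
yellow [57, 207, 12, 21, 139] [ 61.47 217.76] jig y 35.05
yellow [152, 209, 13, 18, 169] [157.44 217.34] jig y -22.72
yellow [128, 216, 8, 5, 32] [131.5  218.38] jig y -7.04
hole jig y -188.64
```

```bash
python3 -m creep '0 0 0.01 0 0 0 45;0 0 0.03 0 0 0 45;0 0 0.04 0 0 0 45;0 0 0.04 0 0 0 45;0 0 0 0 0 0 45';python3 -m creep '0.006 0.026 0 0 0 0 45;0.006 0.026 0 0 0 0 45;0.006 0.027 0 0 0 0 45;0 0 0 0 0 0 45;0 0 0 0 0 0 45;0 0 0 0 0 0 45'
python3 - <<'E'
from h import *
o=readout.get_obs(); print(o['tool_pos'],o['tcp_rot'])
cv2.imwrite("pics/w11.png",viewer.capture("wrist")[:,:,::-1])
for n in("w10","w11"):
  im=cv2.imread(f"pics/{n}.png"); h=cv2.cvtColor(im,cv2.COLOR_BGR2HSV)
  for nm,lo,hi in(('orange',(5,120,60),(16,255,255)),('yellow',(19,110,90),(33,255,255))):
    m=cv2.inRange(h,lo,hi); m[245:]=0; k,l,s,c=cv2.connectedComponentsWithStats(m)
    for i in range(1,k):
      if s[i,4]>15: print(n,nm,s[i].tolist(),c[i].round(1))
  S=h[172:178,210:240,1].astype(float).mean(0); i=np.argmax(S>110); print('cap left',210+i-(S[i]-110)/(S[i]-S[i-1]))
  b=h[112:118,150:172,2].mean(0); g=h[...,2]
  r=[np.argmax(g[y,140:170]>120)+140 for y in range(135,200,8)]; print('base end edge',r)
# template shifts between pictures: tail block & saddle area (fixed), cap (moved)
A=cv2.imread("pics/w10.png",0).astype(np.float32);B=cv2.imread("pics/w11.png",0).astype(np.float32)
for nm,(x,y,w,hh) in dict(tailend=(152,118,30,90),hole=(158,122,16,16),scale=(235,198,100,14),arm=(194,172,24,16)).items():
  print(nm,cv2.phaseCorrelate(A[y:y+hh,x:x+w],B[y:y+hh,x:x+w],cv2.createHanningWindow((w,hh),cv2.CV_32F)))
E
```

```text
time: 22.28
tool_pos: [522.0, -329.1, 271.3]
tcp_rot: [3.134, -0.014, -0.172]
contact_force: [0.3, -0.7, 0.8]
grip_width: 41.4
finger_force: 0.0
time: 22.78
tool_pos: [537.8, -248.7, 262.0]
tcp_rot: [3.141, -0.001, -0.172]
contact_force: [0.0, -0.7, -0.0]
grip_width: 41.4
finger_force: 0.0
[ 537.76452725 -248.71001516  261.99185555] [ 3.14069541e+00 -8.05716472e-04 -1.72034670e-01]
w10 orange [270, 167, 15, 15, 197] [276.2 174.2]
w10 yellow [222, 169, 5, 13, 56] [223.8 175.1]
w10 yellow [303, 170, 6, 11, 60] [305.3 175. ]
cap left 221.39800995024876
base end edge [np.int64(157), np.int64(157), np.int64(158), np.int64(159), np.int64(159), np.int64(160), np.int64(161), np.int64(161), np.int64(162)]
w11 orange [263, 168, 14, 15, 191] [269.2 174.8]
w11 yellow [220, 170, 4, 12, 48] [221.5 175.5]
w11 yellow [278, 171, 5, 11, 53] [279.9 176. ]
cap left 219.07429718875503
base end edge [np.int64(156), np.int64(157), np.int64(158), np.int64(158), np.int64(159), np.int64(160), np.int64(160), np.int64(161), np.int64(161)]
tailend ((-0.27025542383338497, 0.12251355995416446), 0.9468655388443559)
hole ((-0.0331988981247644, -0.22208528069097078), 1.016057139262557)
scale ((-0.4790025287950499, 1.2354499782623432), 0.6379221750895182)
arm ((-0.23983781818394334, -0.30039136275398093), 0.8519254708662629)
```

The high view agrees: the cap moved about 1.9 mm and the cell is seated. Handing in.

```bash
python3 -c "
from plant import order; print(order.close_job())"
```

```text
the job is handed in; nothing more can be done
None
```

The job is handed in, with no verdict returned. By my measurements the cell lies flat in both saddles, the sprung contact is pressed in about 1.9 mm (mark 2 mm), the post's play is taken up towards the cell, and the arm is clear after about 23 s.

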